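Load the vial carousel onto the sampler's splined drive and hold it home

ROBOT

A 7-joint arm with a two-finger parallel gripper is mounted at the origin on the work surface. World frame = base frame: x ahead of the robot, y to its left, z up, the work surface at z = 0. Lengths are in m, angles in rad, forces in N, time in s.
With the tool pointing down it reaches from about 0.4 to 0.85 m from the base axis. Payload 10.4 kg.
Tool frame: the origin (TCP) lies between the finger pads; the fingertips stand 19 mm ahead of it and the grasp point (between the pads) is the TCP; x points along the fingers, y is the direction in which the jaws open and shut, and the axes are right-handed (so a half turn about x gives the same grasp; the last joint's range is limited). The gripper opens to 87 mm and grips with 3 to 60 N. Pads are 19 mm wide; open, the fingers measure 117 mm over their backs; the gripper's body (75 mm by 190 mm) begins 51 mm behind the grasp point.
Start: joints at [-0.023, 0.332, -0.065, 1.46, 0.022, 1.35, -0.088], TCP at [0.625, 0, 0.217] pointing down, gripper open.
Joint ranges: [-2.6, 2.6], [-0.5, 2.12], [-1.47, 1.34], [0.16, 2.42], [-1.27, 4.41], [0.06, 2.06], [-2.6, 2.6]. Speed limits (rad/s): [2.22, 2.22, 2.79, 2.79, 3.14, 3.14, 3.14].

INTERFACE

Orientations are given as a unit quaternion [x, y, z, w].
In Python, from bench import r gives the robot as it stands.
- The arm moves only by the tool drive_tool, never from a script. Its argument "motion" is a list of rows, each a list of 4 numbers: the shift along the tool's x, y, z in cm, then the turn about the tool's x in units of 5 degrees (1.0 is 5 degrees). In form: [[tx, ty, tz, twist], ...]. A call has 1 to 20 rows; each row is the pose to reach, as a shift and turn from the pose commanded when the call began, along the tool's axes at that moment; what a row does not reach only later rows make up. A row lasts 1/12 s, in which the tool goes at most 41.7 mm and 7.16 degrees, less where a joint would pass 70% of its speed; a pose out of reach is approached as far as the arm can. A call with a gripper value outside its range is refused whole. "grip" is the closure in counts, from 0 (fully open) to 255 (shut), set as the call begins (left out, the last holds). The fingers move at their own pace and stop on an object; "force" is the grip in N (left out, the last holds). Time passes only in rows, so rows that repeat a pose let the fingers close. It gives the time, the measured TCP pose, the force and the opening at its end, in the units of the state.
- r.read_state(): the state, without advancing time (a new reading comes with each control period).
- r.camera(name): name is "scene" or "side" or "wrist"; returns the picture (384x512x3 uint8, red, green, blue); there is no depth.
- r.calibration(name): a dict with "fx", "fy", "cx", "cy" (pixels), "xyz" and "orientation" of the camera in the world. Camera axes: x right, y up, looking along -z (the intrinsics and any distortion apply to the point x, -y, -z); pixel columns grow to the right and rows downward; lengths in m; the calibration is good to about 2 mm. A picture is of the moment at which its call begins: read the wrist's pose just before it. calibration takes no time and is no camera call; for the wrist camera it gives the pose at the moment of the call.
- r.close_job(): hands the job in, once; it reports no verdict.
The state is a dict: "time": time; "joint_positions": joint angles; "joint_vel": joint speeds; "joint_torque": joint torques, N m; "ee_pos": TCP position; "eef_rot": TCP orientation; "ft_force": force on the tool from outside, world axes, zero at the start; "torque": the same for the moment, N m; "width": finger opening in m.
Only numpy, scipy, OpenCV 4.12 (cv2) and the standard library are available. Lean on these libraries where they do the work, as an engineer would, in place of code of your own. Each camera call takes 0.05 s, during which the arm holds its last target.

TASK

First swing the sampler's needle arm by its green knob, to either side, until it is well clear of the space above the drive spindle, and leave it there. Then pick up the vial carousel by its orange grip, lower it upright onto the spindle, turn it until the splines mesh and it slides down, and press it fully home so that the black sprung cushion under it is squeezed right down. Finish while still holding the carousel pressed down there - do not let go - and leave the other bottles, jar, rack, beaker and tray where they stand.

Things in the scene. Friction and masses are not known exactly. Their poses are not given: they have to be found in the camera images.
- sampler: White sampler base fixed to the table on its left or right side (the carousel on the other), 275 x 200 x 50 mm high, top (deck) at z = 50 mm. Origin on the table right below the spindle axis; own x points from there to the steel post of the needle arm (axis 125 mm away). It reaches 102 mm to own -x, 173 mm to +x, 100 mm to each side.
- spindle: Fixed brass drive spindle on the deck; it cannot turn, its angle in the deck varies. Origin on its axis at deck height. From 0 to 26 mm up it has four splines in a cross along own +-x and +-y, each 7 mm wide, reaching 15 mm from the axis; above them a round 12 mm pilot to 32 mm, tapering to 4.4 mm across at 42 mm (the tip).
- cushion (a joint): Black sprung cushion, disc 64 mm across round the spindle's foot, top 10 mm above the deck when free. 0 = up, grows as it is pressed down, 0.006 m = right down (hard stop). It starts to give at 4.5 N and is right down at 13.5 N; the carousel's weight (3 to 5 N) helps but cannot do it alone. It springs back.
- needle_arm (a joint): Level aluminium needle arm on a vertical hinge, 115 to 135 mm above the table, hinge to knob 125 mm. 0 = head right above the spindle; positive = counter-clockwise from above (knob goes to the sampler's own -y side); limits +-1.7 rad. Starts within +-0.4; clear of the carousel beyond 0.75 either way. Light friction (1 N at the knob) keeps it where it is left.
- swing_knob (a point): Top centre of the upright green round knob on the end of the needle arm: 18 mm across, 42 mm tall above the arm's square grey head (34 x 34 mm); top 177 mm above the table. Pinch it from above or push it.
- swing_hinge (a point): Point on the needle arm's vertical hinge axis, 115 mm above the table.
- carousel: Loose vial carousel standing on the table, 90 mm high, 0.3 to 0.5 kg. Origin: centre of its underside, z up. Square grey hub 42 mm wide (0 to 42 mm up), white disc 124 mm across (42 to 47 mm up) with 12 vials at 49 mm radius (18 to 58 mm up), an orange bar grip on top.
- carousel_socket (a point): Centre of the cross-shaped socket's mouth in the carousel's underside (same point as its origin). Slots along own +-x and +-y, 42 mm deep, 10 mm wide, reaching 16.5 mm out: fits the spindle in four ways, a quarter turn apart, 1.5 mm play per side. Height of this point above the deck: 26 mm on the spline tops unmeshed, 10 mm meshed on the free cushion, 4 mm fully home.
- carousel_grip (a point): Point for gripping on the carousel's axis, 76 mm above its underside, in the orange bar grip. The bar is 44 mm long along the carousel's own x, 20 mm wide along its own y, from 50 to 90 mm above the underside.
- amber_bottle: amber glass bottle, white cap, 68 mm across, 150 tall, stands at the back; a bystander, to be left alone. Origin: centre of its underside
- clear_bottle: clear glass bottle, blue cap, 68 mm across, 150 tall, at the back; a bystander, to be left alone. Origin: centre of its underside
- white_bottle: white plastic bottle, red cap, 56 mm across, 110 tall, at the right; a bystander, to be left alone. Origin: centre of its underside
- dark_jar: black jar with white lid, 52 mm across, 62 tall, stands between sampler and carousel; a bystander, to be left alone. Origin: centre of its underside
- vial_rack: blue vial rack, 90 x 60 x 30 mm with vials up to 43 mm, stands between sampler and carousel; a bystander, to be left alone. Origin: centre of its underside
- beaker: glass beaker, 68 mm across, 85 tall, at the left; a bystander, to be left alone. Origin: centre of its underside
- cap_tray: grey open tray, 120 x 90 x 35 mm, at the right; a bystander, to be left alone. Origin: centre of its underside
Things that resemble listed ones, but are neither listed nor needed, are in the scene too. What is shaped like the carousel but purple is not meant.

How it is judged:
On the way, in this order (a step that is already met when the one before it is completed fails the run):
1. the needle arm is swung clear (more than 0.75 rad from straight over the spindle, either way) ((value of joint needle_arm above 0.75 rad or value of joint needle_arm below -0.75 rad)), for 0.2 s.
2. the carousel is lifted in the fingers, its underside 50 mm or more above the table (height (world z) of carousel above 0.05 m and contact force between the fingers and carousel above 1 N and (value of joint needle_arm above 0.75 rad or value of joint needle_arm below -0.75 rad)), for 0.1 s.
At the end, for the whole second after the job is handed in: Needle arm over 0.75 rad aside; carousel on the spindle, centred within 4 mm, upright within 0.08 rad, at rest, underside under 7 mm above the deck (splines meshed), cushion pressed over 3.5 of its 6 mm, fingers still holding or pressing the carousel with over 2 N ((value of joint needle_arm above 0.75 rad or value of joint needle_arm below -0.75 rad) and horizontal distance between carousel and spindle below 0.004 m and z of carousel in the frame of spindle below 0.007 m and angle between carousel's own z axis and vertical below 0.08 rad and value of joint cushion above 0.0035 m and contact force between the fingers and carousel above 2 N and linear speed of carousel below 0.02 m/s); the arm keeps its last pose, push and grip.
It fails at once if a bystander is moved more than 30 mm (distance of any of amber_bottle, clear_bottle, white_bottle, dark_jar, vial_rack, beaker, cap_tray from where it was at the start of the episode above 0.03 m).
It fails at once if a bystander is tipped over (angle between any of amber_bottle, clear_bottle, white_bottle, dark_jar, vial_rack, beaker, cap_tray's own z axis and vertical above 0.4 rad).
It fails at once if the carousel is tipped by more than 0.5 rad (angle between carousel's own z axis and vertical above 0.5 rad).
It also fails if it takes over 58 s, if anything falls off the work surface, if the arm or the gripper's body presses on something with over 40 N, if the wrist force passes 120 N, or if a joint passes its speed limit or range.

## Working session

There is one attempt and no reset: what is moved stays moved. The work goes in short steps, Python scripts to look and compute and a tool call to move; the robot and the scene stay as the last step left them, time stands still between calls to the robot, and variables do not carry over. Pictures are saved under pics/ and viewed, and the job is handed in when it is done.

Besides the shell and the picture viewer there is one more tool, called as a command line: name --pt "numbers of a row" for each row, then --argument value for the rest. drive_tool: Moves the arm, as the interface text tells. Its arguments: {"type":"object","properties":{"motion":{"type":"array","items":{"type":"array","items":{"type":"number"}}},"grip":{"type":"number"},"force":{"type":"number"}},"required":["motion"]}

```bash
ls; mkdir -p pics; cat > h.py <<'E'
import numpy as np, cv2
from scipy.spatial.transform import Rotation as R
from bench import r
def snap(name,fn):
    c=r.calibration(name); im=np.array(r.camera(name)); cv2.imwrite('pics/'+fn+'.png',im[:,:,::-1]); np.save('pics/'+fn+'.npy',im)
    import json; json.dump({k:(np.array(v).tolist()) for k,v in c.items()},open('pics/'+fn+'.json','w'))
    return im,c
def load(fn):
    import json
    return np.load('pics/'+fn+'.npy'),json.load(open('pics/'+fn+'.json'))
def ray(c,u,v):
    d=np.array([(u-c['cx'])/c['fx'],-(v-c['cy'])/c['fy'],-1.0])
    return np.array(c['xyz']),R.from_quat(c['orientation']).apply(d)
def onz(c,u,v,z):
    o,d=ray(c,u,v); return o+d*(z-o[2])/d[2]
def proj(c,p):
    q=R.from_quat(c['orientation']).inv().apply(np.array(p)-np.array(c['xyz']))
    return c['cx']+c['fx']*q[0]/-q[2], c['cy']-c['fy']*q[1]/-q[2]
def tri(c1,p1,c2,p2):
    o1,d1=ray(c1,*p1);o2,d2=ray(c2,*p2)
    A=np.stack([d1,-d2],1);t=np.linalg.lstsq(A,o2-o1,rcond=None)[0]
    a=o1+d1*t[0];b=o2+d2*t[1]
    return (a+b)/2,np.linalg.norm(a-b)
E
python3 - <<'E'
from h import *
for n in ['scene','side','wrist']:
    im,c=snap(n,n+'0'); print(n,c)
print(r.read_state())
E
```

```text
pics
scene {'fx': 355.54669955365085, 'fy': 355.54669955365085, 'cx': 254.12817074600562, 'cy': 183.8326670065731, 'xyz': array([1.35286233, 0.52655992, 0.99253584]), 'orientation': array([0.19109548, 0.3598111 , 0.79452309, 0.45027942])}
side {'fx': 499.49897776602614, 'fy': 499.49897776602614, 'cx': 257.71222474099216, 'cy': 191.64764824744572, 'xyz': array([-0.29893264,  0.80071703,  1.04592179]), 'orientation': array([-0.1712821 ,  0.40071559,  0.83511631, -0.33566383])}
wrist {'fx': 296.7658039697399, 'fy': 296.7658039697399, 'cx': 255.41085882926663, 'cy': 195.27731353885224, 'xyz': array([0.62571687, 0.07874019, 0.38446492]), 'orientation': array([-1.42046094e-01,  7.04431623e-04, -2.56742650e-04,  9.89859760e-01])}
{'time': 0.15, 'joint_positions': array([-0.02259623,  0.33272087, -0.06469809,  1.46071742,  0.02160539,
        1.34988873, -0.08846028]), 'joint_vel': array([ 4.03978880e-04, -2.57279490e-03,  5.27567297e-05, -7.93156473e-04,
        1.13409030e-05, -4.30684351e-04,  7.60844259e-04]), 'joint_torque': array([ 1.82067095e-03, -6.23630190e+01,  2.54254905e-02, -3.90143681e+01,
       -6.11935230e-02,  3.71907104e-02, -1.53469024e-06]), 'ee_pos': array([ 6.24718447e-01, -4.84731289e-06,  2.16655136e-01]), 'eef_rot': array([ 0.49971535,  0.50026002, -0.50025872,  0.49976564]), 'ft_force': array([-0.43968203,  0.14027199,  0.3775096 ]), 'torque': array([ 0.01794692, -0.00141754, -0.04552423]), 'width': 0.08720900642849395}
```

View pics/scene0.png

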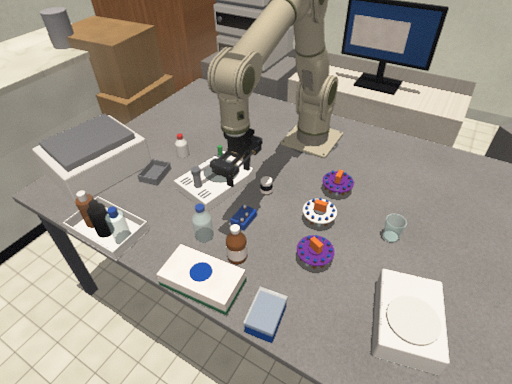

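View pics/side0.png

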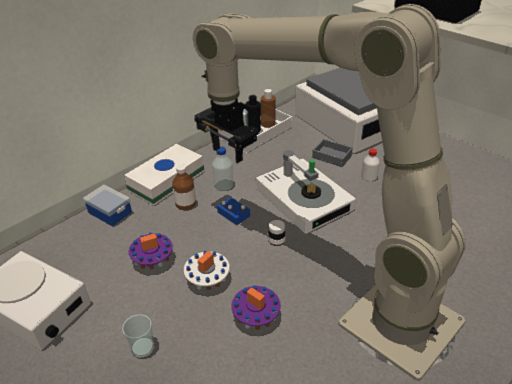

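View pics/wrist0.png

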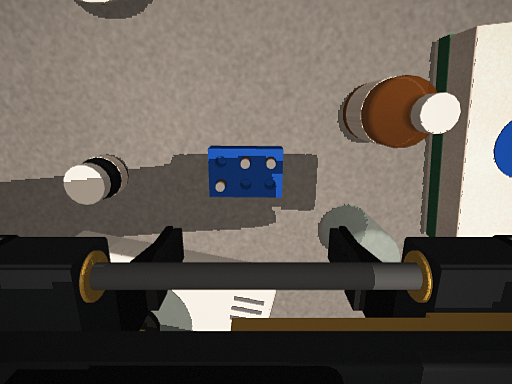

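```bash
python3 - <<'E'
from h import *
im,_=load('side0');a=cv2.resize(im[140:240,240:360],None,fx=6,fy=6,interpolation=cv2.INTER_CUBIC);cv2.imwrite('pics/s1.png',a[:,:,::-1])
a=cv2.resize(im[240:340,170:290],None,fx=6,fy=6,interpolation=cv2.INTER_CUBIC);cv2.imwrite('pics/s3.png',a[:,:,::-1])
im,_=load('scene0');a=cv2.resize(im[130:210,160:260],None,fx=7,fy=7,interpolation=cv2.INTER_CUBIC);cv2.imwrite('pics/s2.png',a[:,:,::-1])
E
```

```text
(no output)
```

View pics/s1.png

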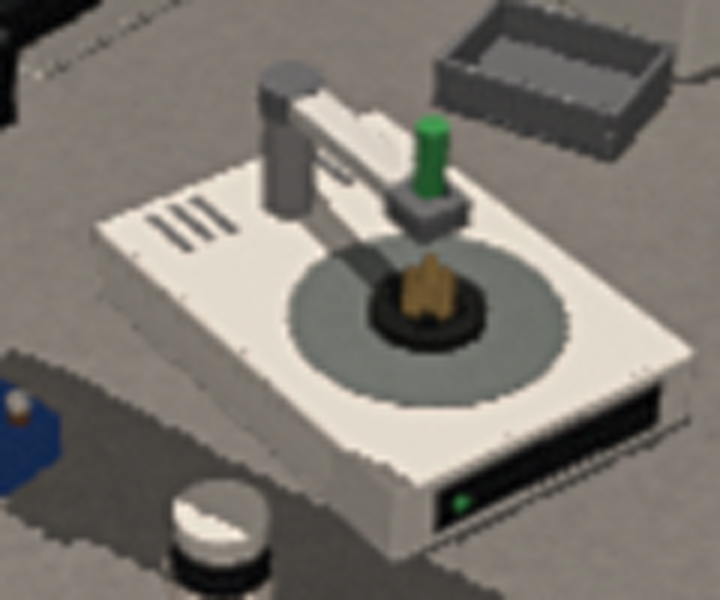

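View pics/s2.png

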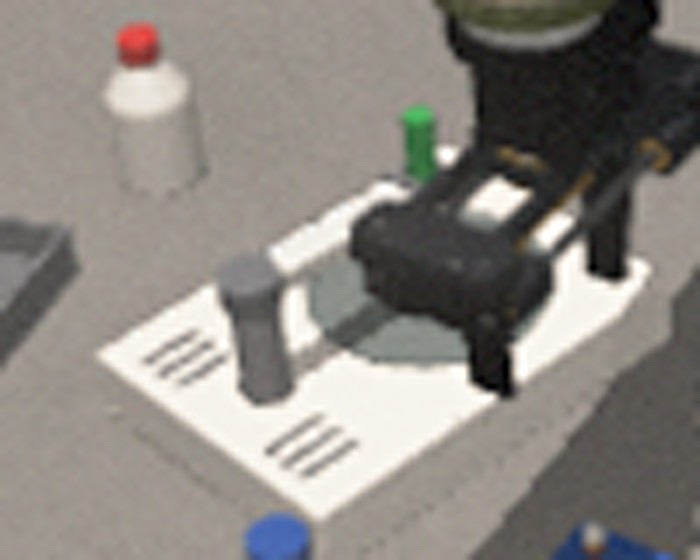

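```bash
python3 - <<'E'
from h import *
ims,cs=load('scene0'); imd,cd=load('side0')
print('knob',tri(cs,(219.9,146),cd,(312,160.3)))
print('post',tri(cs,(195.7,168.6),cd,(288.3,152)))
# deck disc, cushion in side at z=.05/.06
hs=cv2.cvtColor(imd,cv2.COLOR_RGB2HSV)
for nm,im,c in (('scene',ims,cs),('side',imd,cd)):
    h=cv2.cvtColor(im,cv2.COLOR_RGB2HSV)
    m=((h[...,0]>3)&(h[...,0]<13)&(h[...,1]>180)&(h[...,2]>150)).astype(np.uint8)
    n,l,s,ce=cv2.connectedComponentsWithStats(m)
    for i in range(1,n):
        if s[i,4]>40: print(nm,s[i],ce[i],onz(c,*ce[i],0.08))
# side disc: center approx crop (428,320)
print('spindle', onz(cd,240+428/6,140+318/6,.06), onz(cd,240+432/6,140+256/6,.092))
for q in [(100,228),(398,488),(692,350)]:
    print(onz(cd,240+q[0]/6,140+q[1]/6,.05))
E
```

```text
knob (array([ 0.46381409, -0.1946822 ,  0.17754443]), np.float64(0.0040280505590645785))
post (array([ 0.58545893, -0.22512657,  0.13736204]), np.float64(0.004133138978565024))
scene [335 170   8  13  50] [338.44 176.28] [0.29233862 0.24253559 0.08      ]
scene [315 200  12  12  96] [319.97916667 205.4375    ] [0.47578551 0.24493461 0.08      ]
scene [310 237  13  16  78] [316.94871795 243.64102564] [0.63979826 0.30609322 0.08      ]
side [141 234  15   8  61] [148.14754098 237.70491803] [0.64504879 0.29668585 0.08      ]
side [199 252  13  11  69] [204.98550725 257.11594203] [0.47145446 0.23658293 0.08      ]
side [247 289  17  12  94] [255.32978723 293.9893617 ] [0.28469373 0.23405307 0.08      ]
spindle [ 0.45470099 -0.1913015   0.06      ] [ 0.46191675 -0.20086663  0.092     ]
[ 0.64616111 -0.13950881  0.05      ]
[ 0.38677347 -0.08619299  0.05      ]
[ 0.34431218 -0.27471523  0.05      ]
```

View pics/s3.png

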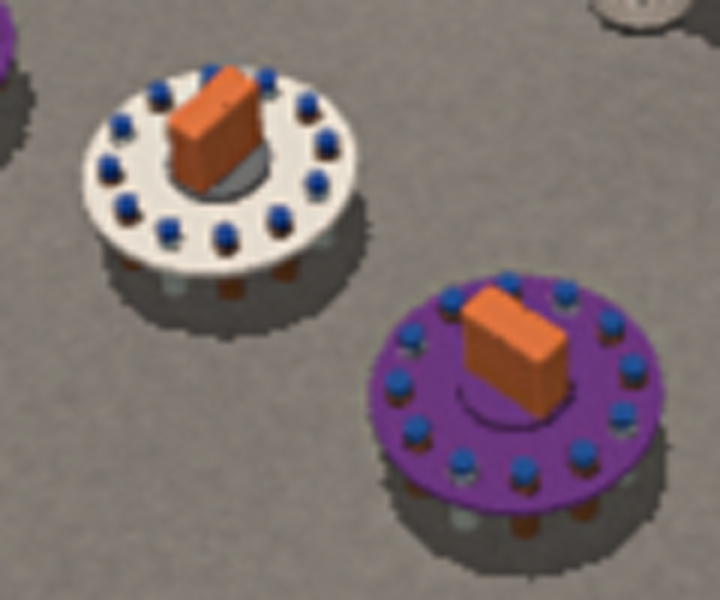

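drive_tool --pt "0 -2.5 2.7 0" --pt "0 -5 5.4 0" --pt "0 -7.5 8.1 0" --pt "0 -10 10.8 0" --pt "0 -12.4 13.5 0" --pt "0 -14.8 16.2 0" --pt "0 -14.8 16.2 0" --pt "2.6 -14.8 16.2 0" --pt "5.2 -14.8 16.2 0" --pt "5.2 -14.8 16.2 0" --grip 255 --force 20

```text
time: 0.98
ee_pos: [0.4743, -0.1614, 0.1609]
eef_rot: [0.499, 0.502, -0.501, 0.498]
ft_force: [-0.4, 1.3, -1.5]
width: 0.0282
```

```bash
python3 - <<'E'
from h import *
print(r.read_state()['ee_pos'],r.read_state()['width'])
im,c=snap('side','side1');im,c=snap('wrist','wrist1')
E
```

```text
[ 0.47430834 -0.16142141  0.16091443] 0.02815948292153215
```

View pics/side1.png

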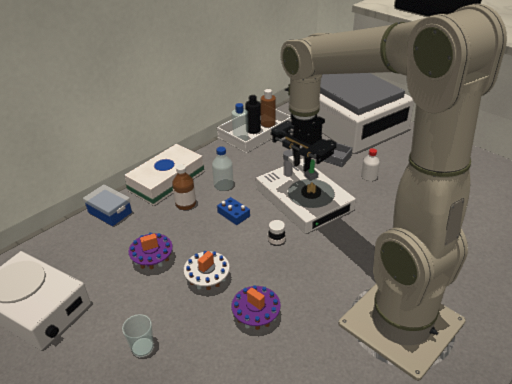

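View pics/wrist1.png

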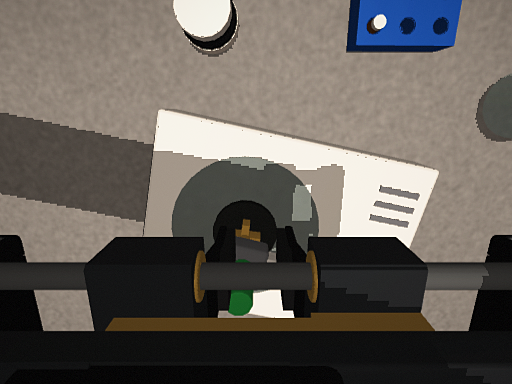

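drive_tool --pt "0 0 0 0" --pt "0 0 0 0" --pt "0 0 0 0" --pt "0 -0.5 1 0" --pt "0 -0.9 2 0" --pt "0 -1.2 3 0" --pt "0 -1.5 4.1 -0.5" --pt "0 -1.6 5.2 -1" --pt "0 -1.7 6.3 -2" --pt "0 -1.6 7.4 -3" --pt "0 -1.5 8.5 -4" --pt "0 -1.2 9.5 -5" --pt "0 -0.9 10.6 -6" --pt "0 -0.5 11.5 -7" --pt "0 0 12.5 -8" --pt "0 0.6 13.4 -9" --pt "0 1.2 14.3 -10" --pt "0 2 15.1 -11" --pt "0 2.8 15.9 -12" --pt "0 2.8 15.9 -12"

```text
time: 2.75
ee_pos: [0.5045, -0.3239, 0.165]
eef_rot: [0.182, 0.683, -0.183, 0.683]
ft_force: [0.4, 0.2, 0.1]
width: 0.0006
```

```bash
python3 - <<'E'
from h import *
print(r.read_state()['ee_pos'],r.read_state()['width'])
im,c=snap('side','side2');im,c=snap('wrist','wrist2');im,c=snap('scene','scene2')
E
```

```text
[ 0.5045338  -0.32392476  0.16498712] 0.0006326603349923976
```

View pics/side2.png

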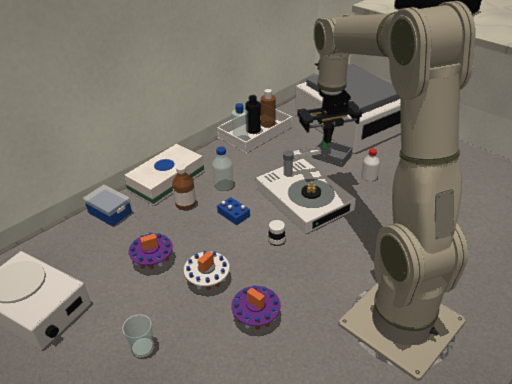

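View pics/wrist2.png

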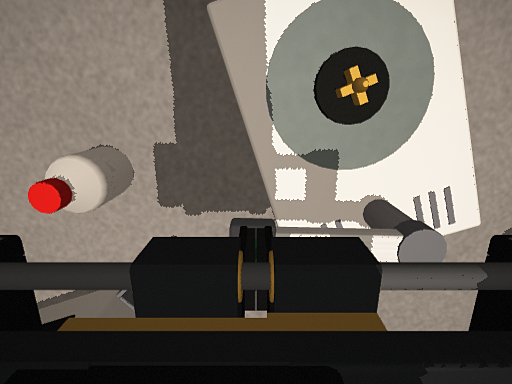

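View pics/scene2.png

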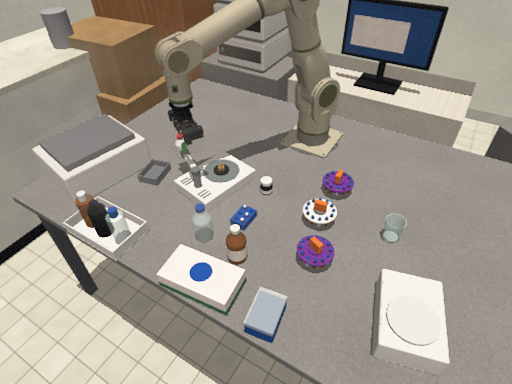

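```bash
python3 - <<'E'
from h import *
im,c=load('wrist2');a=cv2.resize(im[30:140,290:430],None,fx=5,fy=5,interpolation=cv2.INTER_CUBIC);cv2.imwrite('pics/s4.png',a[:,:,::-1])
h=cv2.cvtColor(im,cv2.COLOR_RGB2HSV)
m=((h[...,0]>10)&(h[...,0]<28)&(h[...,1]>110)&(h[...,2]>70)).astype(np.uint8); m[200:]=0
n,l,s,ce=cv2.connectedComponentsWithStats(m)
print([ (s[i],ce[i]) for i in range(1,n) if s[i,4]>10])
m2=((h[...,2]<60)).astype(np.uint8); m2[150:]=0; m2[:, :290]=0
cn,_=cv2.findContours(m2,cv2.RETR_EXTERNAL,cv2.CHAIN_APPROX_NONE); k=max(cn,key=cv2.contourArea); e=cv2.fitEllipse(k); print(e,onz(c,*e[0],.06))
# post top
print('post',onz(c,423,246,.137))
E
```

```text
[(array([336,  65,  42,  40, 834], dtype=int32), array([356.6558753 ,  85.37170264]))]
((351.21441650390625, 85.2566146850586), (71.67244720458984, 79.14833068847656), 37.20919418334961) [ 0.46350249 -0.20125969  0.06      ]
post [ 0.58204354 -0.22570762  0.137     ]
```

View pics/s4.png

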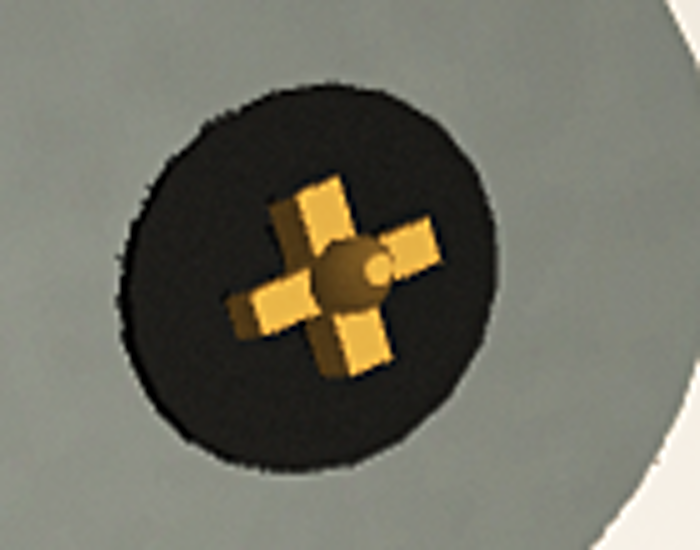

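```bash
python3 - <<'E'
from h import *
im,c=load('wrist2')
P=[onz(c,290+x/5,30+y/5,.076)[:2] for x,y in [(320,183),(371,368),(437,239),(256,316)]]
print(np.round(P,4), (P[0]+P[1])/2,(P[2]+P[3])/2, np.linalg.norm(P[0]-P[1]),np.linalg.norm(P[2]-P[3]))
for a,b in((0,1),(3,2)):
    d=P[b]-P[a];print(np.degrees(np.arctan2(d[1],d[0]))%90)
print('tip',onz(c,290+378/5,30+268/5,.092))
# carousel in scene2/side2 : orange top face centroid, white disc
for fn in('scene2','side2'):
    im,c=load(fn);h=cv2.cvtColor(im,cv2.COLOR_RGB2HSV)
    m=((h[...,0]>3)&(h[...,0]<13)&(h[...,1]>180)&(h[...,2]>200)).astype(np.uint8)
    n,l,s,ce=cv2.connectedComponentsWithStats(m)
    for i in range(1,n):
        if s[i,4]>20:
            ys,xs=np.where(l==i);q=np.array([onz(c,x,y,.09)[:2] for x,y in zip(xs,ys)])
            w,v=np.linalg.eigh(np.cov(q.T)); print(fn,s[i,4],q.mean(0),np.degrees(np.arctan2(v[1,1],v[0,1]))%180,np.sqrt(w*12))
print(r.read_state()['eef_rot'],R.from_quat(r.read_state()['eef_rot']).as_matrix())
E
```

```text
[[ 0.4504 -0.1981]
 [ 0.4804 -0.2028]
 [ 0.4675 -0.1853]
 [ 0.4635 -0.2157]] [ 0.46541642 -0.20045392] [ 0.46551759 -0.20050813] 0.030374474767449908 0.030634879191660767
81.14362702624364
82.39256067098916
tip [ 0.46503641 -0.20078459  0.092     ]
scene2 28 [0.28587093 0.24188954] 2.8992718655383385 [0.01641125 0.04545331]
scene2 38 [0.47071566 0.24449205] 99.36916455708085 [0.0167741  0.04077991]
scene2 50 [0.64133016 0.30328313] 61.816985128050206 [0.01617473 0.04056719]
side2 51 [0.63637932 0.30097274] 68.23722586577158 [0.01499475 0.04060798]
side2 57 [0.4647983  0.24185508] 98.4487433238385 [0.01466721 0.04028779]
side2 78 [0.28011258 0.23896317] 4.658729637338553 [0.01550801 0.03955375]
[ 0.18423013  0.68279786 -0.18411851  0.6826029 ] [[-2.25079420e-04  5.02943532e-01  8.64319243e-01]
 [ 2.24214398e-04  8.64319268e-01 -5.02943488e-01]
 [-9.99999950e-01  8.05905898e-05 -3.07307661e-04]]
```

drive_tool --pt "-3.5 0 0 0" --pt "-7 0 0 0" --pt "-7 3 -2 0.8" --pt "-7 6 -4 1.6" --pt "-7 9 -6 2.4" --pt "-7 12 -8 3.2" --pt "-7 15 -10 4" --pt "-7 18 -12 4.8" --pt "-7 21 -14 5.6" --pt "-7 24 -16 6.4" --pt "-7 27 -18 7.2" --pt "-7 30 -20 8" --pt "-7 33 -22 8.8" --pt "-7 36 -24 9.6" --pt "-7 39 -25.6 10.2" --pt "-7 40.7 -26.6 10.2" --pt "-7 40.7 -26.6 10.2" --pt "-7 40.7 -26.6 10.2" --grip 115

```text
time: 4.4
ee_pos: [0.4775, 0.1653, 0.2353]
eef_rot: [0.459, 0.538, -0.459, 0.538]
ft_force: [1.1, -1.0, 0.1]
width: 0.0479
```

```bash
python3 - <<'E'
from h import *
s=r.read_state();print(s['ee_pos'],s['width'],R.from_quat(s['eef_rot']).as_matrix().round(3),s['joint_positions'])
im,c=snap('wrist','wrist3');im,c=snap('side','side3')
E
```

```text
[0.47746136 0.16533378 0.23526717] 0.0479160224912753 [[ 0.     0.987  0.158]
 [-0.     0.158 -0.987]
 [-1.     0.     0.   ]] [-0.12361631  0.07590118 -0.31470522  1.73034226  0.02433633  1.33914112
 -0.2847702 ]
```

View pics/wrist3.png

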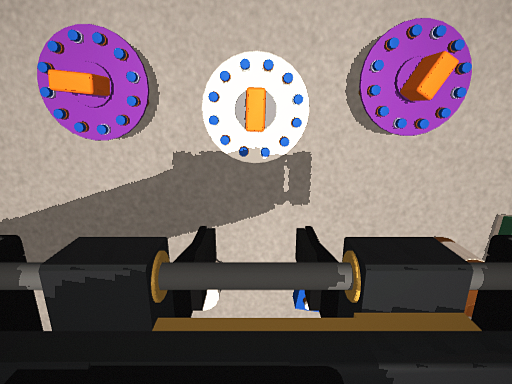

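View pics/side3.png

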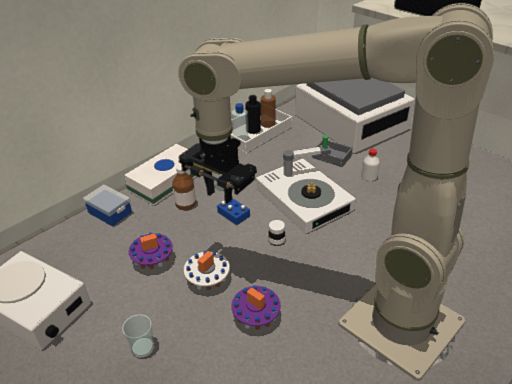

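```bash
python3 - <<'E'
from h import *
im,c=load('wrist3');h=cv2.cvtColor(im,cv2.COLOR_RGB2HSV)
m=((h[...,0]>5)&(h[...,0]<22)&(h[...,1]>170)&(h[...,2]>200)).astype(np.uint8);m[:,:200]=0;m[:,310:]=0;m[200:]=0
ys,xs=np.where(m);print(len(xs),xs.mean(),ys.mean(),xs.min(),xs.max(),ys.min(),ys.max())
q=np.array([onz(c,x,y,.09)[:2] for x,y in zip(xs,ys)])
w,v=np.linalg.eigh(np.cov(q.T)); print('bar',q.mean(0),np.degrees(np.arctan2(v[1,1],v[0,1]))%180,np.sqrt(w*12))
cn,_=cv2.findContours(m,cv2.RETR_EXTERNAL,cv2.CHAIN_APPROX_NONE);k=max(cn,key=cv2.contourArea);print(cv2.minAreaRect(k))
# disc
m=((h[...,1]<40)&(h[...,2]>215)).astype(np.uint8);m[:,:195]=0;m[:,315:]=0;m[175:]=0
cn,_=cv2.findContours(m,cv2.RETR_EXTERNAL,cv2.CHAIN_APPROX_NONE);k=max(cn,key=cv2.contourArea)
e=cv2.fitEllipse(cv2.convexHull(k));print(e,'disc',onz(c,*e[0],.047))
# height by two views: top face centroid
im2,c2=load('side3');h=cv2.cvtColor(im2,cv2.COLOR_RGB2HSV)
m=((h[...,0]>3)&(h[...,0]<13)&(h[...,1]>180)&(h[...,2]>200)).astype(np.uint8);m[:,:190]=0;m[:,225:]=0
y2,x2=np.where(m);print(x2.mean(),y2.mean(),tri(c,(xs.mean(),ys.mean()),c2,(x2.mean(),y2.mean())))
E
```

```text
819 255.14407814407815 108.84615384615384 217 265 87 131
bar [0.46595301 0.24237587] 97.82529146290054 [0.01964277 0.04206715]
((255.5, 109.0), (44.0, 19.0), 90.0)
((255.0868682861328, 106.01007080078125), (107.71294403076172, 110.99691009521484), 5.771663665771484) disc [0.46534534 0.24550837 0.047     ]
204.96428571428572 256.57142857142856 (array([0.46545226, 0.24185225, 0.09008158]), np.float64(0.0016341795270866468))
```

drive_tool --pt "0 0 -2.6 0" --pt "0 0.1 -5.2 0" --pt "0 0.1 -7.9 0" --pt "2 0.1 -7.9 0" --pt "5 0.1 -7.9 0" --pt "8 0.1 -7.9 0" --pt "11 0.1 -7.9 0" --pt "13.5 0.1 -7.9 0" --pt "15.7 0.1 -7.9 0" --pt "15.7 0.1 -7.9 0" --pt "15.7 0.1 -7.9 0"

```text
time: 5.42
ee_pos: [0.4666, 0.2412, 0.078]
eef_rot: [0.459, 0.537, -0.46, 0.537]
ft_force: [0.1, 0.4, 0.5]
width: 0.0473
```

drive_tool --pt "0 0 0 0" --pt "0 0 0 0" --pt "0 0 0 0" --pt "0 0 0 0" --pt "0 0 0 0" --grip 255 --force 35

```text
time: 5.83
ee_pos: [0.4671, 0.2428, 0.0789]
eef_rot: [0.46, 0.537, -0.459, 0.538]
ft_force: [-0.9, 0.5, 1.1]
width: 0.0223
```

```bash
python3 - <<'E'
from h import *
s=r.read_state();print(s['ee_pos'],s['width'],s['ft_force'])
im,c=snap('wrist','wrist4');im,c=snap('side','side4')
a=cv2.resize(im[200:310,130:290],None,fx=4,fy=4);cv2.imwrite('pics/s5.png',a[:,:,::-1])
E
```

```text
[0.46708269 0.24278355 0.07893938] 0.0223396223602795 [-0.93942747  0.48109126  1.11756693]
```

View pics/s5.png

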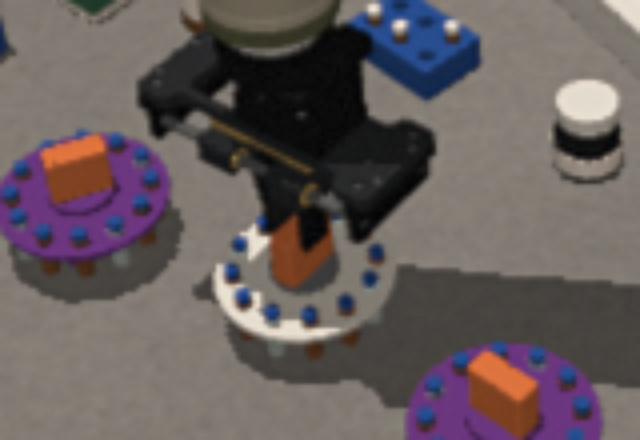

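drive_tool --pt "0 0 0 0" --pt "0 0 0 0" --pt "-1 0 0 0" --pt "-3 0 0 0" --pt "-6 0 0 0" --pt "-9 0 0 0" --pt "-12 0 0 0" --pt "-14 0 0 0" --pt "-14 0 0 0" --pt "-14 0 0 0"

```text
time: 6.77
ee_pos: [0.467, 0.2428, 0.2189]
eef_rot: [0.46, 0.537, -0.459, 0.538]
ft_force: [-0.2, 0.0, -4.5]
width: 0.0191
```

```bash
python3 - <<'E'
from h import *
s=r.read_state();print(s['ee_pos'],s['width'],s['ft_force'],R.from_quat(s['eef_rot']).as_matrix().round(4))
im,c=snap('wrist','wrist5');im,c=snap('side','side5');im2,_=snap('scene','scene5')
a=cv2.resize(im[130:310,110:350],None,fx=3,fy=3);cv2.imwrite('pics/s6.png',a[:,:,::-1])
E
```

```text
[0.46699156 0.24280086 0.21888325] 0.019113345028547835 [-0.18303518  0.03455672 -4.46437203] [[ 1.400e-03  9.877e-01  1.564e-01]
 [ 6.000e-04  1.564e-01 -9.877e-01]
 [-1.000e+00  1.500e-03 -3.000e-04]]
```

View pics/s6.png

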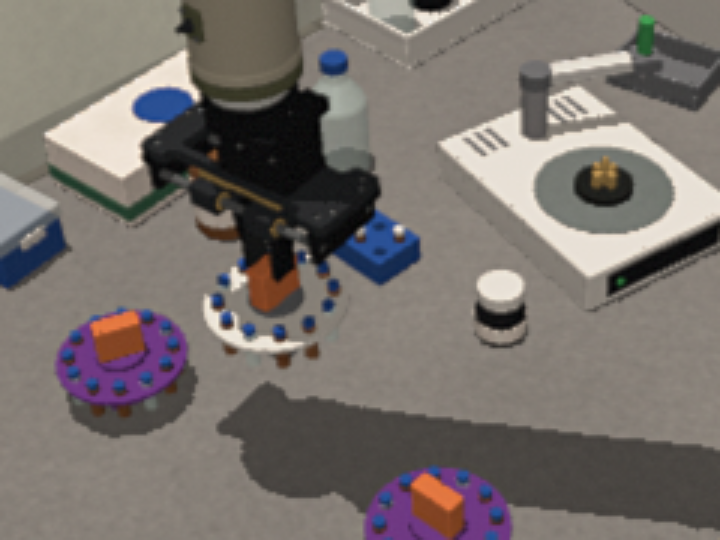

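View pics/wrist5.png

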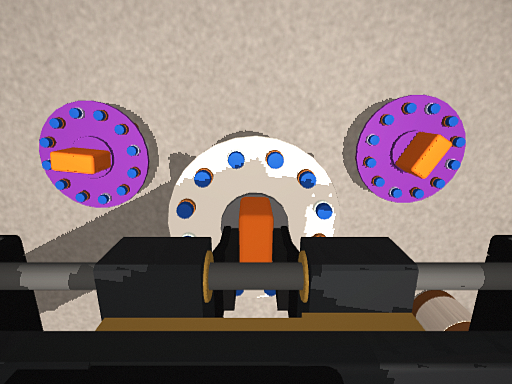

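View pics/scene5.png

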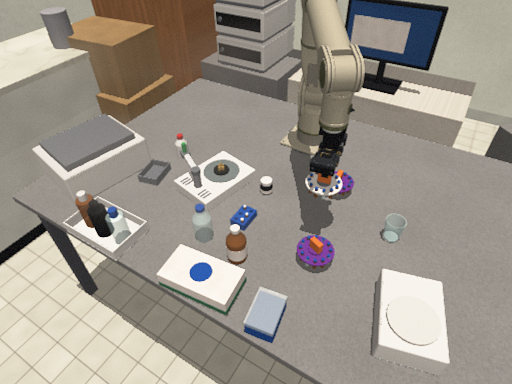

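```bash
cat > circ.py <<'E'
from h import *
from scipy.optimize import least_squares
def offs(fn,tcp,Rm):
    im,c=load(fn);h=cv2.cvtColor(im,cv2.COLOR_RGB2HSV)
    zb=tcp[2]-.078
    m=((h[...,0]>100)&(h[...,0]<115)&(h[...,1]>150)).astype(np.uint8);m[235:]=0;m[:,:165]=0;m[:,345:]=0
    n,l,s,ce=cv2.connectedComponentsWithStats(m)
    q=np.array([onz(c,*ce[i],zb+.058)[:2] for i in range(1,n) if s[i,4]>60]);print('caps',len(q))
    f=least_squares(lambda p:np.hypot(*(q-p[:2]).T)-.049,tcp[:2]).x
    print('caps centre',f,'res',(np.hypot(*(q-f).T)-.049).round(4),'ang',np.degrees(np.arctan2(*(q-f).T[::-1])).round(1))
    d=np.append(f-tcp[:2],0);print('off tool',(Rm.T@d).round(4))
    # disc edge: white-ish vs background
    m=((h[...,1]<45)&(h[...,2]>190)).astype(np.uint8);m[215:]=0;m[:,:150]=0;m[:,350:]=0
    cn,_=cv2.findContours(m,cv2.RETR_EXTERNAL,cv2.CHAIN_APPROX_NONE);k=max(cn,key=cv2.contourArea)
    k=cv2.convexHull(k)[:,0,:];k=k[k[:,1]<210]
    q=np.array([onz(c,x,y,zb+.047)[:2] for x,y in k])
    f=least_squares(lambda p:np.hypot(*(q-p[:2]).T)-.062,tcp[:2],loss='soft_l1',f_scale=.001).x
    print('disc centre',f,'res',(np.hypot(*(q-f).T)-.062).round(4));d=np.append(f-tcp[:2],0);print('off tool',(Rm.T@d).round(4))
E
python3 - <<'E'
from circ import *
s=r.read_state();offs('wrist5',s['ee_pos'],R.from_quat(s['eef_rot']).as_matrix())
E
```

```text
caps 6
caps centre [0.46726731 0.24226449] res [-0.0001  0.0001 -0.     -0.     -0.     -0.0001] ang [113.1  83.1 143.   53.5 173.1  23.7]
off tool [-0.      0.0013  0.0001]
disc centre [0.43689258 0.3309705 ] res [ 0.0253  0.0269 -0.0009  0.0009  0.0007 -0.0003]
off tool [-0.     -0.0148 -0.0923]
```

drive_tool --pt "-3 0 0 0" --pt "-6.1 -0.2 1 0" --pt "-6.1 -0.7 4 0.3" --pt "-6.1 -1.3 7.3 0.6" --pt "-6.1 -2 10.8 0.9" --pt "-6.1 -2.6 14.3 1.2" --pt "-6.1 -3.3 17.8 1.5" --pt "-6.1 -3.9 21.3 1.8" --pt "-6.1 -4.6 24.8 2.1" --pt "-6.1 -5.2 28.3 2.4" --pt "-6.1 -5.9 31.8 2.7" --pt "-6.1 -6.5 35.3 3" --pt "-6.1 -7.2 38.8 3.3" --pt "-6.1 -7.8 42.3 3.3" --pt "-6.1 -8.5 45.8 3.3" --pt "-6.1 -9.1 49.2 3.3" --pt "-6.1 -9.6 51.5 3.3" --pt "-6.1 -9.6 52.5 3.3" --pt "-6.1 -9.6 52.5 3.3" --pt "-6.1 -9.6 52.5 3.3"

```text
time: 8.58
ee_pos: [0.4539, -0.2902, 0.278]
eef_rot: [-0.531, -0.467, 0.532, -0.465]
ft_force: [0.8, -0.1, -4.2]
width: 0.0191
```

drive_tool --pt "0 0 0 0" --pt "0 0 0 0" --pt "0 0 0 0"

```text
time: 8.83
ee_pos: [0.4544, -0.2897, 0.2793]
eef_rot: [0.531, 0.467, -0.531, 0.467]
ft_force: [0.5, -0.8, -3.6]
width: 0.0191
```

```bash
python3 - <<'E'
from circ import *
s=r.read_state();print(s['ee_pos'],s['width'],s['ft_force'],R.from_quat(s['eef_rot']).as_matrix().round(4))
im,c=snap('wrist','wrist6')
offs('wrist6',s['ee_pos'],R.from_quat(s['eef_rot']).as_matrix())
a=cv2.resize(im[30:140,190:330],None,fx=5,fy=5,interpolation=cv2.INTER_CUBIC);cv2.imwrite('pics/s7.png',a[:,:,::-1])
E
```

```text
[ 0.45441166 -0.28971518  0.27926385] 0.01910428008833726 [ 0.54909665 -0.80253619 -3.62697267] [[ 2.000e-04  9.917e-01 -1.288e-01]
 [ 3.000e-04 -1.288e-01 -9.917e-01]
 [-1.000e+00  2.000e-04 -3.000e-04]]
caps 6
caps centre [ 0.45409834 -0.28979141] res [ 0.      0.0003 -0.0001 -0.     -0.0004 -0.0006] ang [ 96.3  66.9 126.   37.8 155.8   8.1]
off tool [-0.     -0.0003  0.0001]
disc centre [ 0.4645572  -0.20048352] res [ 0.0015 -0.0091 -0.0011  0.0078  0.0279  0.0311  0.0306  0.0018 -0.0016
 -0.0005  0.0009 -0.0047  0.0025  0.0027  0.0027]
off tool [ 0.     -0.0014 -0.0898]
```

View pics/wrist6.png

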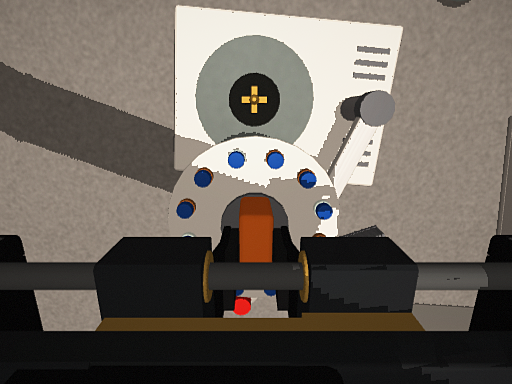

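View pics/s7.png

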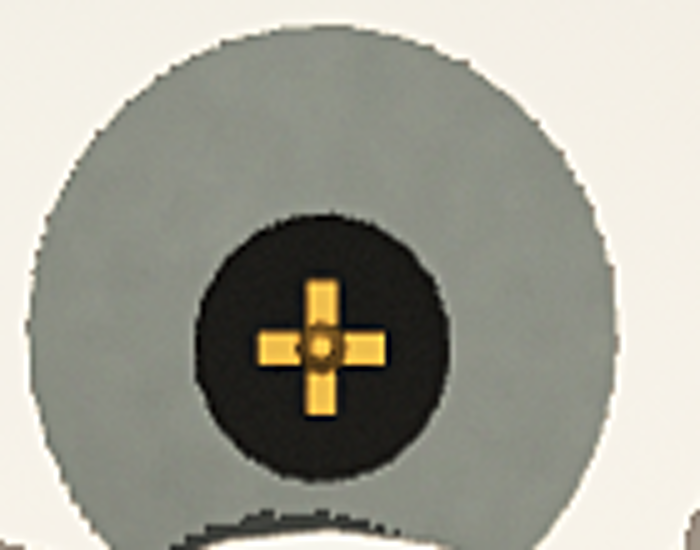

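```bash
python3 - <<'E'
from h import *
im,c=load('wrist6');s=r.read_state()
p=onz(c,190+321/5-.4,30+348/5-.4,.076);t=onz(c,190+321/5-.4,30+346/5-.4,.092);print(p,t)
im2,c2=load('wrist2');print('height 2 views tip',tri(c2,(290+378/5,30+268/5),c,(190+321/5,30+346/5)))
f=np.array([.4541,-.2898]);M=R.from_quat(s['eef_rot']).as_matrix()
print('shift tool cm',100*(M.T@np.append(p[:2]-f,0)))
E
```

```text
[ 0.46468711 -0.20094275  0.076     ] [ 0.46476377 -0.20097459  0.092     ]
height 2 views tip (array([ 0.46499798, -0.20145906,  0.09382641]), np.float64(0.00034101298402267174))
shift tool cm [ 1.65950713e-03 -9.74036686e-02 -8.94804340e+00]
```

drive_tool --pt "0 0 -3 0" --pt "0 -0.1 -6 0" --pt "0 -0.1 -8.9 0" --pt "0 -0.1 -8.9 0" --pt "0 -0.1 -8.9 0" --pt "2 -0.1 -8.9 0" --pt "4 -0.1 -8.9 0" --pt "6 -0.1 -8.9 0" --pt "8 -0.1 -8.9 0" --pt "9.5 -0.1 -8.9 0" --pt "10.5 -0.1 -8.9 0" --pt "11.2 -0.1 -8.9 0" --pt "11.7 -0.1 -8.9 0" --pt "11.7 -0.1 -8.9 0"

```text
time: 10.05
ee_pos: [0.4647, -0.2027, 0.1619]
eef_rot: [-0.532, -0.466, 0.532, -0.466]
ft_force: [-0.5, -0.3, -4.0]
width: 0.0192
```

```bash
python3 - <<'E'
from circ import *
s=r.read_state();print(s['ee_pos'],s['width'],s['ft_force'],s['torque'])
im,c=snap('wrist','wrist7');offs('wrist7',s['ee_pos'],R.from_quat(s['eef_rot']).as_matrix())
im,c=snap('side','side7')
a=cv2.resize(im[100:250,210:390],None,fx=4,fy=4);cv2.imwrite('pics/s8.png',a[:,:,::-1])
E
```

```text
[ 0.46467602 -0.2027027   0.16189952] 0.019178215445683322 [-0.49308071 -0.27602707 -3.95984985] [-0.01016811  0.02265044  0.00059096]
caps 6
caps centre [ 0.46435232 -0.20268384] res [ 0.0001  0.0002 -0.0001  0.     -0.0004 -0.0005] ang [ 96.2  66.8 125.9  37.6 155.8   7.9]
off tool [ 0.     -0.0003  0.    ]
disc centre [ 0.46592878 -0.13961776] res [ 0.0006 -0.0116 -0.0146  0.0096  0.01    0.0025 -0.0004  0.0068]
off tool [ 0.     -0.007  -0.0627]
```

View pics/s8.png

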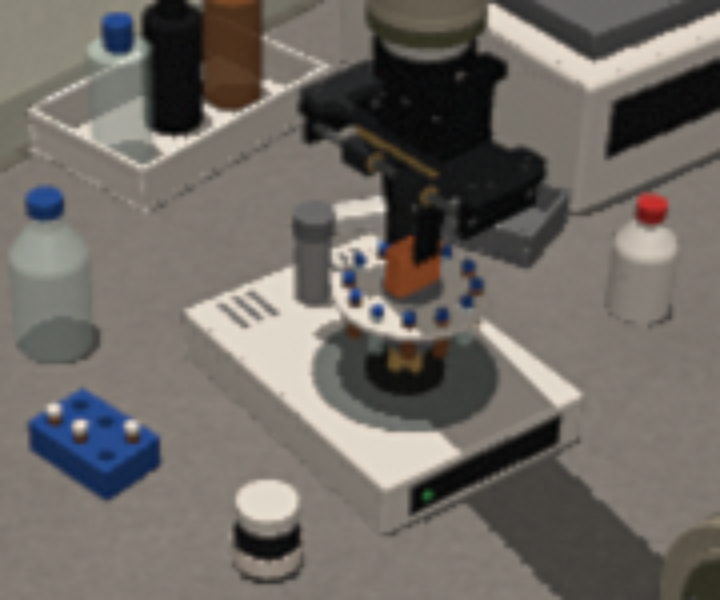

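drive_tool --pt "0 0 0 0" --pt "0 0 0 0"

```text
time: 10.32
ee_pos: [0.4651, -0.2026, 0.1629]
eef_rot: [0.532, 0.466, -0.531, 0.467]
ft_force: [-1.2, 0.9, -2.8]
width: 0.0197
```

drive_tool --pt "0 0 -0.15 0" --pt "0 0 -0.15 0" --pt "0.3 0 -0.15 0" --pt "0.6 0 -0.15 0" --pt "0.9 0 -0.15 0" --pt "1.2 0 -0.15 0" --pt "1.2 0 -0.15 0"

```text
time: 10.9
ee_pos: [0.4646, -0.2009, 0.1494]
eef_rot: [-0.531, -0.467, 0.532, -0.466]
ft_force: [0.3, 0.0, -3.8]
width: 0.0193
```

drive_tool --pt "0.4 0 0 0" --pt "0.8 0 0 0" --pt "1.0 0 0 0" --pt "1.2 0 0 0" --pt "1.3 0 0 0" --pt "1.3 0 0 0"

```text
time: 11.4
ee_pos: [0.465, -0.201, 0.1375]
eef_rot: [0.532, 0.466, -0.532, 0.466]
ft_force: [-1.8, 1.1, 3.0]
width: 0.0194
```

drive_tool --pt "0 0 0 0" --pt "0.2 0 0 0" --pt "0.4 0 0 0" --pt "0.5 0 0 0" --pt "0.5 0 0 0" --pt "0.5 0 0 0" --grip 255 --force 55

```text
time: 11.9
ee_pos: [0.4653, -0.2011, 0.1331]
eef_rot: [0.532, 0.466, -0.531, 0.467]
ft_force: [-3.3, 2.3, 9.7]
width: 0.0191
```

drive_tool --pt "0.1 0 0 0" --pt "0.2 0 0 0" --pt "0.3 0 0 0" --pt "0.3 0 0 0" --pt "0.3 0 0 0" --pt "0.3 0 0 0"

```text
time: 12.4
ee_pos: [0.4662, -0.2015, 0.1325]
eef_rot: [0.532, 0.465, -0.531, 0.467]
ft_force: [-9.0, 3.2, 29.2]
width: 0.0188
```

```bash
python3 - <<'E'
from circ import *
s=r.read_state();print(s['ee_pos'],s['width'],s['ft_force'],s['torque'])
im,c=snap('wrist','wrist8');offs('wrist8',s['ee_pos'],R.from_quat(s['eef_rot']).as_matrix())
im,c=snap('side','side8')
a=cv2.resize(im[100:250,210:390],None,fx=4,fy=4);cv2.imwrite('pics/s9.png',a[:,:,::-1])
snap('scene','scene8')
E
```

```text
[ 0.46617261 -0.20145514  0.1324572 ] 0.018846198434586733 [-8.98076158  3.17481478 29.18863467] [0.93824144 2.60397796 0.04756372]
caps 6
caps centre [ 0.4652896  -0.20139086] res [ 0.      0.0003 -0.0002  0.0001 -0.0003 -0.0006] ang [ 96.2  66.8 126.1  37.7 156.1   8.3]
off tool [-0.     -0.0009  0.0001]
disc centre [ 0.46925797 -0.14599196] res [ 0.0116 -0.0053 -0.0144 -0.0001  0.0111  0.0086 -0.0002 -0.0093 -0.0029
  0.0029  0.0046  0.0136]
off tool [-0.     -0.0042 -0.0554]
```

View pics/s9.png

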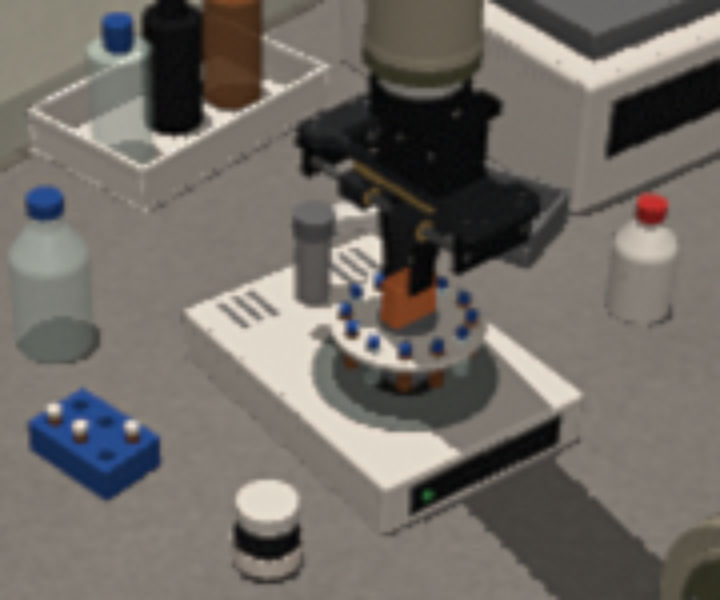

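View pics/wrist8.png

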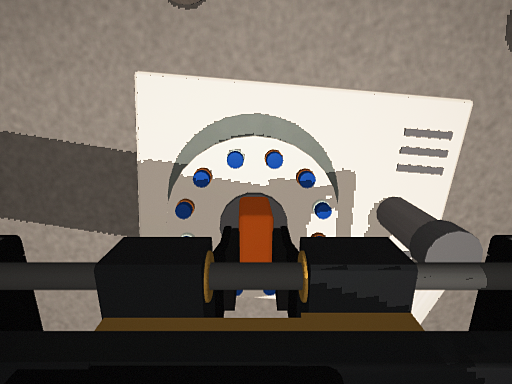

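View pics/scene8.png

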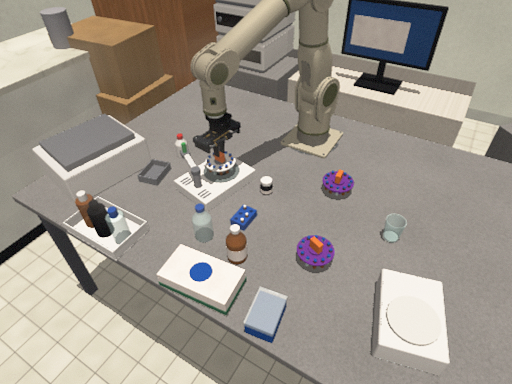

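drive_tool --pt "-0.1 0 0 0" --pt "-0.1 0 0 0" --pt "-0.1 0 0 0" --pt "-0.1 0 0 0"

```text
time: 12.88
ee_pos: [0.4658, -0.2013, 0.1326]
eef_rot: [0.532, 0.465, -0.531, 0.467]
ft_force: [-6.9, 2.3, 22.4]
width: 0.0188
```

```bash
python3 - <<'E'
from h import *
def top(fn,box=None):
    im,c=load(fn);h=cv2.cvtColor(im,cv2.COLOR_RGB2HSV);m=((h[...,0]>50)&(h[...,0]<75)&(h[...,1]>120)&(h[...,2]>50)).astype(np.uint8)
    n,l,s,ce=cv2.connectedComponentsWithStats(m);i=max([j for j in range(1,n) if s[j,1]<200],key=lambda j:s[j,4]);print(fn,s[i]);return c,(s[i,0]+s[i,2]/2-.5,s[i,1]+s[i,3]/2-.5)
c1,p1=top('scene8');c2,p2=top('side5')
k,e=tri(c1,p1,c2,p2);print('knob mid',k,e)
hx=np.array([.583,-.2255]);sp=np.array([.4648,-.201])
a=lambda v:np.arctan2(v[1],v[0])
d=a(k[:2]-hx)-a(sp-hx);print('needle angle',(d+np.pi)%(2*np.pi)-np.pi)
s=r.read_state();print(s['ee_pos'],s['width'],s['ft_force'],np.abs(s['joint_vel']).max(),s['time'])
E
```

```text
scene8 [182 143   3   2   5]
side5 [323 135   5  13  51]
knob mid [ 0.51741628 -0.33339429  0.16586181] 0.010807190435189894
needle angle 1.22900520078265
[ 0.46581933 -0.2013395   0.13255771] 0.018806230245763483 [-6.93178823  2.26961321 22.42754428] 0.0019560897438362333 12.8833
```

```bash
python3 -c "
from bench import r
print(r.close_job())"
```

```text
the job is handed in; nothing more can be done
None
```

I swung the needle arm clear, set the carousel on the spindle, and handed the job in with it pressed home and still gripped. The close call gives no verdict, so whether it passed is not known to me.

1. **Needle arm:** I pushed the green knob round with the closed fingers. It stands about 1.23 rad aside, against the 0.75 needed.
2. **Carousel:** I gripped it by the orange bar, lifted it clear, carried it over and turned it about 16.5° to line up with the splines. It went down past the spline tops with no extra force.
3. **Pressing home:** The force rose as the cushion gave way, then climbed sharply at its hard stop, and I backed off slightly.

**Last checks**
- The upward force was 22 N, the fingers were 18.8 mm apart and the arm was at rest. The clock read about 12.9 s.
- The tool height puts the carousel's underside about 4 mm above the deck. This takes the bar height in the grip as unchanged since pick-up.
- The carousel's centre measured about 1 mm from the spindle's.
- The other objects looked unmoved in the last pictures, but I did not measure them.

**Disagreements**
- The sideways force while pressed was about 7 N.
- The two views behind the arm angle missed each other by 11 mm, because the knob was partly hidden. The margin on the angle is still large.
- The disc-edge circle fits failed, so I used the vial caps for the centre instead.

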